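# Load the check cassette and hold the reader slide at its mark

## Robot

A 7-joint arm with a two-finger parallel gripper is mounted at the origin on the work surface. World frame = base frame: x ahead of the robot, y to its left, z up, the work surface at z = 0. Lengths are in m, angles in rad, forces in N, time in s.
With the tool pointing down it reaches from about 0.375 to 0.925 m from the base axis. Payload 3.1 kg.
Tool frame: the origin (TCP) lies at the very end of the fingers, on their centre line; the grasp point (between the pads) lies 19 mm behind it (tcp_to_grasp is the distance from the TCP to the grasp point, in m); z points along the fingers, y is the direction in which the jaws open and shut (so a half turn about z gives the same grasp; the last joint's range is limited). The gripper opens to 85 mm and grips with 20 to 120 N. Pads are 22 mm wide; open, the fingers measure 114 mm over their backs; the gripper's body (76 mm by 85 mm) begins 54 mm behind the grasp point. The pads swing forward as they close: fully open they stand 13 mm farther back than shut.
Start: joints at [1.002, 0.383, 0.044, 1.598, -0.018, 1.161, -0.05], TCP at [0.295, -0.579, 0.231] pointing down, gripper open.
Joint ranges: [-2.61, 2.61], [-0.41, 2.15], [-1.48, 1.57], [0, 2.5], [-1.57, 4.71], [0.05, 1.97], [-2.85, 2.85]. Speed limits (rad/s): [2.79, 2.79, 3.14, 3.14, 3.14, 3.14, 3.14].

## Interface

Orientations are given as a unit quaternion [x, y, z, w].
In Python, from bench import * gives the robot as it stands.
- The arm moves only by the tool drive_tool, never from a script. Its argument "series" is a list that holds one entry, the list of rows, each a list of 7 numbers: the shift along the tool's x, y, z in mm, then the turn, a rotation vector about the tool's x, y, z in rad, then the opening in per cent of the stroke, from 0 (shut) to 100 (fully open). A call has exactly 8 rows; each row shifts and turns the commanded pose from where the row before left it, along the tool's axes as they then stand; what a row does not reach is not made up. A row lasts 1/8 s, in which the tool goes at most 62.5 mm and 10.7 degrees, less where a joint would pass 70% of its speed; a pose out of reach is approached as far as the arm can. A call is refused whole if a number of a shift passes 62.5 or a number of a turn 0.188, either way. A call with a gripper value outside its range is refused whole. The fingers move at their own pace and stop on an object; the grip force is fixed at half the most. Time passes only in rows, so rows that do not move let the fingers close, or fill a call up. It gives the time, the measured TCP pose, the force and the opening at its end, in the units of the state.
- get_obs(): the state, without advancing time (a new reading comes with each control period).
- grab_frame(name): name is "scene" or "side" or "wrist"; returns (picture, depth): 384x512x3 uint8, red, green, blue; 384x512 float32, m along the optical axis (not along the pixel's ray), 0 where there is no reading.
- get_calibration(name): a dict with "fx", "fy", "cx", "cy" (pixels), "R" (3x3) and "t" (3): a world point X has camera coordinates R X + t; the wrist camera has in their place "T_tool_cam" (4x4, takes a point from camera to tool coordinates, whose origin is the TCP and whose axes are the flange's). Camera axes: x right, y down, z forward; pixel columns grow to the right and rows downward; lengths in m; the calibration is good to about 2 mm. A picture is of the moment at which its call begins: read the wrist's pose just before it. get_calibration takes no time and is no camera call.
- sign_off(): hands the job in, once; it reports no verdict.
Trained networks look in the newest picture that a camera, given by its name, has taken for a name from the list of things; names that differ only in an ending like _2 or _b are one class to them, and where a whole thing is asked for, a point or a joint stands for the part that bears it (a point fixed in the world has none). Each returns a list of dicts, best first, with "score" (0 to 1); they miss things now and then, are a little off and sometimes report something else, mostly with a low value. They report only what shows in the picture. A call takes as long as a camera call.
- find_in(thing, camera): "point" ([x, y, z] in m, in world coordinates, good to about 4 mm: the middle of the surface that is visible of it).
- regions_of(thing, camera): "mask" (384x512 bool, what is visible of it).
- place_of(thing, camera): "point" ([x, y, z] in m, in world coordinates, good to about 4 mm: a listed point, or the origin of a listed thing).
The state is a dict: "time": time; "joint_positions": joint angles; "qvel": joint speeds; "tau": joint torques, N m; "tcp_pos": TCP position; "tool_rot": TCP orientation; "ft_force": force on the tool from outside, world axes, zero at the start; "wrist_torque": the same for the moment, N m; "gripper_width": opening from 0.0 (shut) to 1.0 (fully open).
Only numpy, scipy, OpenCV 4.12 (cv2) and the standard library are available. Lean on these libraries where they do the work, as an engineer would, in place of code of your own. Each camera call takes 0.05 s, during which the arm holds its last target. There are 200 camera calls.

## Task

Take the check cassette out of its rest, lower it into the slot on top of the reader until it is fully home (either way round) and let go of it. Then take the reader's spring-return slide by its upright paddle, draw it out until its pointer is in line with the black mark block, and keep it there for the reading: finish while still holding the slide with the gripper at the mark. Leave the glucose meter, the strip vial and the sanitizer bottle where they stand.

Things in the scene. Friction and masses are not known exactly. Their poses are not given: they have to be found in the camera images.
- cassette_mid (a point): Centre of the check cassette: a rigid white plastic plate standing upright, 12 mm thick (its x), 56 mm wide (its y), 85 mm tall (z up: top 42.5 mm above this point, foot 42.5 mm below; the lowest 6 mm are 1.5 mm narrower a side). About 60 g. Same either way round. It begins loosely in its rest, with 65 mm standing free.
- rest: Rest of the cassette: fixed grey block, 44 mm (x) by 84 mm (y) by 30 mm high, with a well 20 mm deep in which the cassette stands at the start. Origin: centre of its underside.
- reader: Fixed white cassette reader, 180 mm along y. x points to its rear, away from the robot, y left, z up. Origin on the table at the step between its two parts: front deck (x -150 to 0 mm, 45 mm high, carrying the slide) and raised rear block (x 0 to 100 mm, 80 mm high, with the cassette slot in its top).
- slot (a point): Centre of the slot's mouth in the top of the reader's rear block, 80 mm above the table, 55 mm behind the reader's origin; axes as the reader's. The slot is 16 mm along x, 60 mm along y, with a 3 mm lead-in chamfer, 45 mm deep with a flat floor: fully home, the cassette's centre is 2.5 mm below this point and 40 mm of it stand out.
- paddle (a point): Grip point of the slide's upright grey paddle, 14 mm thick (x), 40 mm wide (y), from 57 to 118 mm above the table; the point is on its middle line, 18 mm below its top. Axes as the reader's; the slide is drawn out to -x. Below is a bar 16 mm (x) by 104 mm (y), top at 57 mm, on two steel rods. Let in, the paddle's middle is 50 mm in front of the rear block.
- pointer (a point): Tip of the slide's small steel pointer at the left (+y) end of the bar under the paddle, 52 mm above the table, at the same reader x as the paddle's middle. Moves with the slide.
- mark_edge (a point): Middle of the inner (-y) face of the mark: a small black block 12 mm (x) by 22 mm (y) by 11 mm high, fixed on the left edge of the front deck about 1 mm beside the pointer's path. Axes as the reader's. In line means pointer and mark at the same reader x; the mark lies 30 to 65 mm out from where the pointer begins.
- slide (a joint): How far the slide is drawn out: 0 m let in (where it begins) to 0.080 m (end stop). A spring pulls it in with about 3.6 N at 0, rising by 0.9 N for every 10 mm, plus 0.4 N of friction; let go, it returns to 0.
- meter: Bystander: black glucose meter lying on the table, 90 x 55 x 18 mm; origin at the centre of its underside.
- vial: Bystander: strip vial standing on the table, 34 mm across, 50 mm tall; origin at the centre of its underside.
- sanitizer: Bystander: pump bottle of green hand sanitizer standing on the table, 68 mm across, 203 mm tall; origin at the centre of its underside.

How it is judged:
By the outcome, as a careful person would: the job done as asked, in the order asked, and still so for the second after the job is handed in, while the arm keeps its last pose, push and grip.
It also fails if it takes over 67 s, if anything falls off the work surface, if the arm or the gripper's body presses on something with over 40 N, if the wrist force passes 120 N, or if a joint passes its speed limit or range.

## Working session

There is one attempt and no reset: what is moved stays moved. The work goes in short steps, Python scripts to look and compute and a tool call to move; the robot and the scene stay as the last step left them, time stands still between calls to the robot, and variables do not carry over. Pictures are saved under pics/ and viewed, about 8 in all and at most 12, crops included, and the job is handed in when it is done.

Besides the shell and the picture viewer there is one more tool, called by a JSON object that holds its "name" and its "arguments". drive_tool: Moves the arm, as the interface text tells. Its arguments: {"type":"object","properties":{"series":{"type":"array"}},"required":["series"]}

```bash
mkdir -p pics; cat > h.py <<'E'
from bench import *
import numpy as np, cv2
from scipy.spatial.transform import Rotation as Ro
def snap(cam,fn=None):
    o=get_obs(); im,d=grab_frame(cam)
    if fn: cv2.imwrite('pics/'+fn,im[:,:,::-1])
    return o,im,d
def cloud(cam,d,o):
    c=get_calibration(cam); v,u=np.mgrid[0:384,0:512]
    P=np.stack([(u-c['cx'])/c['fx']*d,(v-c['cy'])/c['fy']*d,d],-1)
    if cam=='wrist':
        T=np.array(c['T_tool_cam']); P=P@T[:3,:3].T+T[:3,3]
        return P@Ro.from_quat(o['tool_rot']).as_matrix().T+np.array(o['tcp_pos'])
    return (P-np.array(c['t']))@np.array(c['R'])
E
python3 - <<'E'
from h import *
np.set_printoptions(precision=4,suppress=True)
o,a,d=snap('scene');o2,b,d2=snap('side')
cv2.imwrite('pics/a.png',cv2.resize(np.vstack([a,b]),(450,675))[:,:,::-1] if 0 else cv2.resize(np.hstack([a,b]),(800,300))[:,:,::-1])
print(o)
for cam in ['scene','side']:
  for t in ['cassette_mid','rest','reader','slot','paddle','pointer','mark_edge','meter','vial','sanitizer']:
    print(cam,t,[(np.round(r['point'],4),round(r['score'],2)) for r in place_of(t,cam)[:2]])
E
```

```text
{'time': 0.0, 'joint_positions': array([ 1.0022,  0.3839,  0.0439,  1.5996, -0.0179,  1.1611, -0.0499]), 'qvel': array([-0.0004,  0.    , -0.0001,  0.0003,  0.0008, -0.0004, -0.0008]), 'tau': array([  0.0002, -43.3467,   1.0243, -24.9514,   0.0104,   0.0114,
         0.    ]), 'tcp_pos': array([ 0.2944, -0.5785,  0.2299]), 'tool_rot': array([ 0.9724,  0.2332, -0.0004, -0.0013]), 'ft_force': array([-0.183 ,  0.014 ,  0.1168]), 'wrist_torque': array([0.0349, 0.0173, 0.0022]), 'gripper_width': 1.0020267245393875}
scene cassette_mid [(array([ 0.479 , -0.3345,  0.0549]), 0.68)]
scene rest [(array([ 0.4844, -0.3348, -0.0007]), 0.62)]
scene reader [(array([ 0.6046,  0.0358, -0.0018]), 0.64)]
scene slot [(array([0.6586, 0.0382, 0.0793]), 0.83)]
scene paddle [(array([0.56  , 0.0355, 0.0984]), 0.59)]
scene pointer [(array([0.5497, 0.1017, 0.0492]), 0.81), (array([ 0.691 , -0.379 , -0.0002]), 0.15)]
scene mark_edge [(array([ 0.4832, -0.335 , -0.0035]), 0.45), (array([0.5127, 0.1078, 0.0529]), 0.36)]
scene meter [(array([ 0.5318,  0.3404, -0.0017]), 0.6)]
scene vial [(array([ 0.6412,  0.321 , -0.0026]), 0.7)]
scene sanitizer [(array([ 0.6934, -0.3799,  0.0053]), 0.74), (array([ 0.6415,  0.3171, -0.003 ]), 0.44)]
side cassette_mid [(array([ 0.4823, -0.3342,  0.0542]), 0.77)]
side rest [(array([ 0.4818, -0.332 ,  0.0015]), 0.7)]
side reader [(array([ 0.599 ,  0.0356, -0.0043]), 0.84)]
side slot [(array([0.6604, 0.0348, 0.0775]), 0.67)]
side paddle [(array([0.5538, 0.0362, 0.0969]), 0.88)]
side pointer [(array([0.556 , 0.1032, 0.0494]), 0.56), (array([0.5079, 0.1045, 0.0525]), 0.56)]
side mark_edge [(array([0.5126, 0.1071, 0.0529]), 0.5), (array([0.5554, 0.0385, 0.1026]), 0.27)]
side meter [(array([ 0.5305,  0.3353, -0.0001]), 0.66)]
side vial [(array([ 0.6413,  0.3236, -0.0018]), 0.57)]
side sanitizer [(array([ 0.6902, -0.3734,  0.0018]), 0.86), (array([ 0.4796, -0.3352,  0.0547]), 0.51)]
```

View pics/a.png

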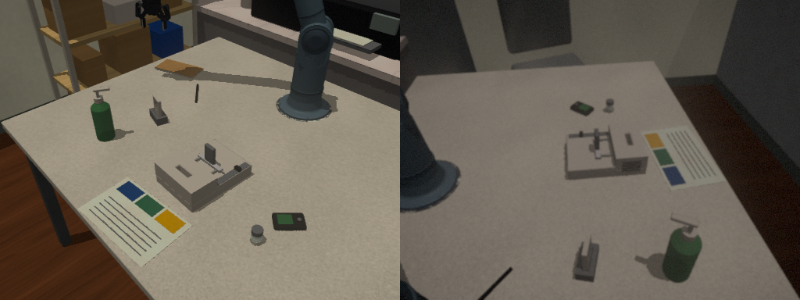

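{"name": "drive_tool", "arguments": {"series": [[[55,-26,0,0,0,0,100],[55,-26,0,0,0,0,100],[55,-26,0,0,0,0,100],[55,-26,0,0,0,0,100],[55,-26,0,0,0,0,100],[0,0,0,0,0,-0.183,100],[0,0,0,0,0,-0.183,100],[0,0,0,0,0,-0.183,100]]]}}

```text
time: 2.1
tcp_pos: [0.4811, -0.3385, 0.2314]
tool_rot: [0.871, 0.491, -0.0, 0.0]
ft_force: [-0.4, 0.0, 0.3]
gripper_width: 0.999
```

{"name": "drive_tool", "arguments": {"series": [[[0,0,0,0,0,-0.183,100],[0,0,0,0,0,-0.183,100],[0,0,0,0,0,-0.183,100],[0,0,0,0,0,0,100],[0,0,0,0,0,0,100],[0,0,0,0,0,0,100],[0,0,0,0,0,0,100],[0,0,0,0,0,0,100]]]}}

```text
time: 3.1
tcp_pos: [0.481, -0.3386, 0.2313]
tool_rot: [0.708, 0.706, -0.0, 0.0]
ft_force: [0.2, 0.4, -0.5]
gripper_width: 1.0
```

```bash
python3 - <<'E'
from h import *
np.set_printoptions(precision=4,suppress=True)
o,a,d=snap('wrist','w1.png'); P=cloud('wrist',d,o)
print(o['time'],o['tcp_pos'],Ro.from_quat(o['tool_rot']).as_matrix())
T=get_calibration('wrist')['T_tool_cam'];print(T)
for t in ['cassette_mid','rest']:
  print(t,[(np.round(r['point'],4),round(r['score'],2)) for r in place_of(t,'wrist')[:2]])
  for r in regions_of(t,'wrist')[:1]:
    Q=P[r['mask']&(d>0)]; print(r['score'],len(Q),np.percentile(Q[:,2],[5,50,95]))
    lo,hi=(.085,.105) if t[0]=='c' else (.024,.036)
    K=Q[(Q[:,2]>lo)&(Q[:,2]<hi)]
    if len(K)>20: print(cv2.minAreaRect((K[:,:2]*1000).astype(np.float32)),K.mean(0),len(K))
E
```

```text
3.1 [ 0.481  -0.3386  0.2313] [[ 0.0022  1.      0.    ]
 [ 1.     -0.0022 -0.    ]
 [-0.      0.     -1.    ]]
[[ 0.001  -0.9639 -0.2663  0.0676]
 [ 1.      0.0009  0.0007 -0.0009]
 [-0.0005 -0.2663  0.9639 -0.1421]
 [ 0.      0.      0.      1.    ]]
cassette_mid [(array([ 0.4819, -0.3345,  0.0529]), 0.77)]
0.93 885 [0.0357 0.0942 0.0955]
((480.9203796386719, -332.23382568359375), (56.0004768371582, 12.52483081817627), 73.54004669189453) [ 0.4811 -0.3311  0.0942] 715
rest [(array([ 0.4812, -0.3324,  0.0057]), 0.82)]
0.88 1740 [0.0101 0.0294 0.0307]
((481.2223815917969, -332.55255126953125), (84.23858642578125, 43.96921157836914), 73.70626068115234) [ 0.4816 -0.3275  0.0294] 1594
```

View pics/w1.png

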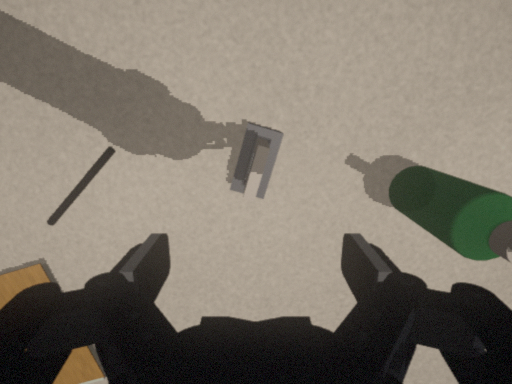

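{"name": "drive_tool", "arguments": {"series": [[[6.3,0,0,0,0,0.142,100],[0,0,0,0,0,0.142,100],[0,0,40,0,0,0,60],[0,0,40,0,0,0,60],[0,0,40,0,0,0,60],[0,0,30,0,0,0,60],[0,0,14,0,0,0,60],[0,0,0,0,0,0,60]]]}}

```text
time: 4.35
tcp_pos: [0.4805, -0.3321, 0.0666]
tool_rot: [0.801, 0.599, -0.0, -0.001]
ft_force: [0.9, 0.1, 0.2]
gripper_width: 0.595
```

{"name": "drive_tool", "arguments": {"series": [[[0,0,0,0,0,0,0],[0,0,0,0,0,0,0],[0,0,0,0,0,0,0],[0,0,0,0,0,0,0],[0,0,0,0,0,0,0],[0,0,0,0,0,0,0],[0,0,0,0,0,0,0],[0,0,0,0,0,0,0]]]}}

```text
time: 5.35
tcp_pos: [0.4821, -0.3332, 0.069]
tool_rot: [0.801, 0.599, 0.0, 0.001]
ft_force: [-0.7, 0.1, 6.6]
gripper_width: 0.129
```

{"name": "drive_tool", "arguments": {"series": [[[0,0,-10,0,0,0,0],[0,0,-20,0,0,0,0],[0,0,-30,0,0,0,0],[0,0,-40,0,0,0,0],[0,0,-40,0,0,0,0],[0,0,-40,0,0,0,0],[0,0,-20,0,0,0,0],[0,0,0,0,0,0,0]]]}}

```text
time: 6.35
tcp_pos: [0.4821, -0.333, 0.2706]
tool_rot: [0.801, 0.599, 0.001, 0.003]
ft_force: [-0.1, 0.4, -1.9]
gripper_width: 0.129
```

```bash
python3 - <<'E'
from h import *
o,a,d=snap('wrist','w2.png');print(o)
E
```

```text
{'time': 6.35, 'joint_positions': array([ 0.72237758,  0.23877299, -0.21995712,  1.70714949,  0.05597968,
        1.19623211,  0.20234937]), 'qvel': array([ 0.00058994,  0.03643279,  0.00224392,  0.05630632,  0.00164296,
       -0.0117167 , -0.00138049]), 'tau': array([ 5.95624186e-02, -3.79000926e+01, -1.03801847e+00, -2.61861634e+01,
        9.98767675e-03,  6.98637008e-02,  6.61756319e-03]), 'tcp_pos': array([ 0.48212246, -0.33295848,  0.27057734]), 'tool_rot': array([0.80063022, 0.5991524 , 0.00090872, 0.00261069]), 'ft_force': array([-0.0981987 ,  0.41071681, -1.87400756]), 'wrist_torque': array([ 0.03106923, -0.03074901,  0.04752544]), 'gripper_width': 0.1290352519752898}
```

View pics/w2.png

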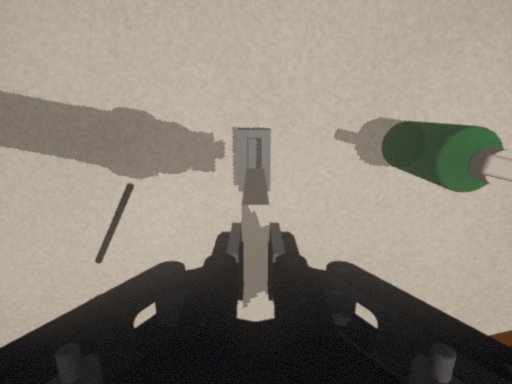

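{"name": "drive_tool", "arguments": {"series": [[[25,5,0,0,0,0,0],[50,11,0,0,0,0,0],[60,13.5,0,0,0,0,0],[60,13.5,0,0,0,0,0],[60,13.5,0,0,0,0,0],[55,12,0,0,0,0,0],[40,9,0,0,0,0,0],[10,2,0,0,0,0,0]]]}}

```text
time: 7.4
tcp_pos: [0.6581, -0.004, 0.265]
tool_rot: [0.799, 0.602, -0.001, -0.002]
ft_force: [-0.8, 0.2, -1.2]
gripper_width: 0.126
```

{"name": "drive_tool", "arguments": {"series": [[[0,0,0,0,0,-0.142,0],[0,0,0,0,0,-0.142,0],[0,0,0,0,0,0,0],[0,0,0,0,0,0,0],[0,0,0,0,0,0,0],[0,0,0,0,0,0,0],[0,0,0,0,0,0,0],[0,0,0,0,0,0,0]]]}}

```text
time: 8.4
tcp_pos: [0.6588, -0.0093, 0.2674]
tool_rot: [0.708, 0.706, 0.0, 0.0]
ft_force: [-0.4, -0.0, -0.7]
gripper_width: 0.126
```

```bash
python3 - <<'E'
from h import *
np.set_printoptions(precision=4,suppress=True)
o,a,d=snap('wrist','w3.png'); P=cloud('wrist',d,o); np.savez('w3.npz',P=P,d=d)
print(o['time'],o['tcp_pos'],o['tool_rot'])
for t in ['slot','reader','paddle','pointer','mark_edge','cassette_mid']:
  print(t,[(np.round(r['point'],4),round(r['score'],2)) for r in place_of(t,'wrist')[:2]])
r=regions_of('reader','wrist')[0]['mask']
K=P[r&(d>0)&(abs(P[...,2]-.08)<.006)]
print('top',cv2.minAreaRect((K[:,:2]*1000).astype(np.float32)),K[:,2].mean(),len(K))
R=Ro.from_quat(o['tool_rot']).as_matrix()
c=regions_of('cassette_mid','wrist')
for q in c[:2]:
  L=(P[q['mask']&(d>0)]-o['tcp_pos'])@R; print(q['score'],len(L),np.percentile(L,[0.5,5,50,95,99.5],axis=0))
E
```

```text
8.4 [ 0.6588 -0.0093  0.2674] [0.7078 0.7064 0.0001 0.    ]
slot [(array([0.6568, 0.0364, 0.0804]), 0.94)]
reader [(array([0.6018, 0.0379, 0.0011]), 0.94)]
paddle [(array([0.5543, 0.0387, 0.1006]), 0.96)]
pointer [(array([0.5596, 0.1043, 0.0538]), 0.63)]
mark_edge [(array([0.5108, 0.1084, 0.052 ]), 0.69)]
cassette_mid []
top ((559.5087280273438, 39.13129806518555), (3.4239675998687744, 38.90306854248047), 1.3711566925048828) 0.08007813403467709 113
0.65 3776 [[-0.0762 -0.0166 -0.0287]
 [-0.0242 -0.0061 -0.0264]
 [ 0.0109 -0.0008 -0.0253]
 [ 0.0286  0.0047  0.0314]
 [ 0.0288  0.0109  0.2667]]
```

View pics/w3.png

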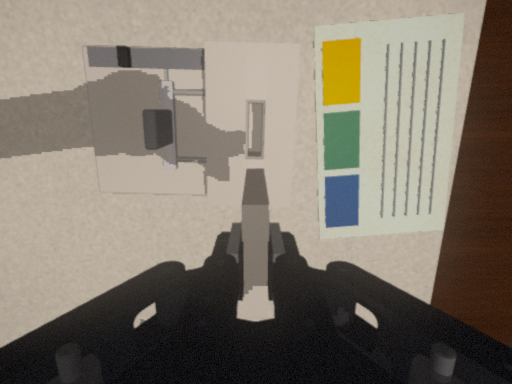

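```bash
python3 - <<'E'
from h import *
z=np.load('w3.npz');P=z['P'];d=z['d']
m=(d>0)&(abs(P[...,2]-.08)<.008)&(P[...,0]>.58)&(P[...,0]<.73); m=m.astype(np.uint8)
n,l,s,c=cv2.connectedComponentsWithStats(m); k=1+s[1:,4].argmax(); print(s[k],n)
K=P[l==k]; print('top',cv2.minAreaRect((K[:,:2]*1000).astype(np.float32)),K[:,2].mean())
# line fits of edges: left (step) edge & right edge by row, above v=160
for side in (np.argmin,np.argmax):
  E=[]
  for v in range(48,165):
    u=np.where(l[v]==k)[0]
    if len(u): E.append(P[v,u.min() if side is np.argmin else u.max(),:2])
  E=np.array(E); vx,vy,x0,y0=cv2.fitLine(E.astype(np.float32),cv2.DIST_HUBER,0,.001,.001).ravel(); print(np.degrees(np.arctan2(vy,vx))%180,x0+vx/vy*(.037-y0))
# slot hole: inside component bbox not in comp
x,y,w,h,_=s[k]; hole=((l!=k)&(d>0)).astype(np.uint8)
hole[:,:235]=0;hole[:,280:]=0;hole[:95]=0;hole[165:]=0
v,u=np.where(hole>0); print(u.min(),u.max(),v.min(),v.max())
cal=get_calibration('wrist'); T=np.array(cal['T_tool_cam'])
o=get_obs(); R=Ro.from_quat(o['tool_rot']).as_matrix()
r=np.stack([(u-cal['cx'])/cal['fx'],(v-cal['cy'])/cal['fy'],np.ones(len(u))],-1)@T[:3,:3].T@R.T
c0=R@T[:3,3]+o['tcp_pos']; X=c0+r*((.08-c0[2])/r[:,2])[:,None]
print('slot',cv2.minAreaRect((X[:,:2]*1000).astype(np.float32)),X.mean(0))
E
```

```text
[  205    41    96   166 12964] 2
top ((652.8230590820312, 35.91719055175781), (180.59706115722656, 100.32998657226562), 88.48623657226562) 0.07944827527820629
88.527504 0.6034248
88.38888 0.7022628
248 262 102 155
slot ((657.753173828125, 36.40424346923828), (58.40285110473633, 15.595417022705078), 88.41314697265625) [0.65776019 0.03662555 0.08      ]
```

{"name": "drive_tool", "arguments": {"series": [[[0,0,0,0,0,0.0244,0],[20,-0.7,0,0,0,0,0],[25.2,-0.7,0,0,0,0,0],[0,0,30,0,0,0,0],[0,0,40,0,0,0,0],[0,0,30,0,0,0,0],[0,0,12,0,0,0,0],[0,0,0,0,0,0,0]]]}}

```text
time: 9.85
tcp_pos: [0.6581, 0.0369, 0.1548]
tool_rot: [0.716, 0.698, -0.0, -0.001]
ft_force: [0.0, -0.3, -0.6]
gripper_width: 0.128
```

```bash
python3 - <<'E'
from h import *
o,a,d=snap('wrist'); print(o['tcp_pos'],Ro.from_quat(o['tool_rot']).as_matrix()); b=snap('side')[1]; e=snap('scene')[1]
im=np.hstack([cv2.resize(a[0:260,140:380],(369,400)),cv2.resize(b[130:250,200:330],(433,400))])
cv2.imwrite('pics/w4.png',im[:,:,::-1])
E
```

```text
[0.65810395 0.03693415 0.15475723] [[ 2.52752168e-02  9.99679519e-01 -1.42207929e-03]
 [ 9.99680366e-01 -2.52743698e-02  6.10447881e-04]
 [ 5.74310087e-04 -1.43705394e-03 -9.99998803e-01]]
```

View pics/w4.png

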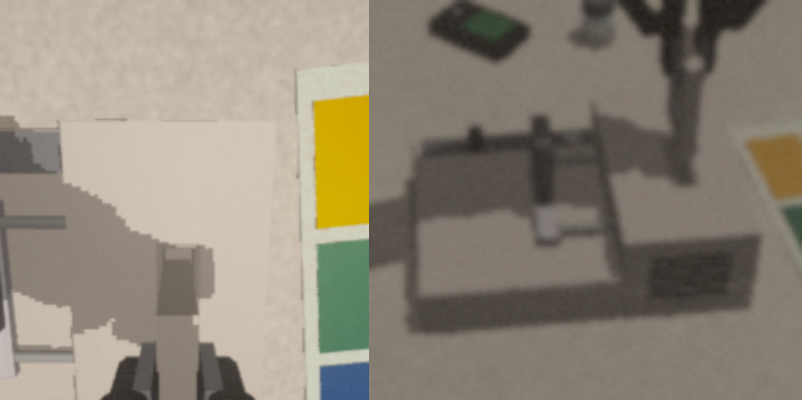

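{"name": "drive_tool", "arguments": {"series": [[[-0.9,0.3,0,0,0,0,0],[0,0,6,0,0,0,0],[0,0,6,0,0,0,0],[0,0,6,0,0,0,0],[0,0,6,0,0,0,0],[0,0,6,0,0,0,0],[0,0,6,0,0,0,0],[0,0,0,0,0,0,0]]]}}

```text
time: 11.0
tcp_pos: [0.6583, 0.0349, 0.1184]
tool_rot: [0.716, 0.698, -0.001, -0.001]
ft_force: [0.2, 0.3, -0.6]
gripper_width: 0.129
```

{"name": "drive_tool", "arguments": {"series": [[[0,0,6,0,0,0,0],[0,0,6,0,0,0,0],[0,0,6,0,0,0,0],[0,0,3,0,0,0,0],[0,0,2,0,0,0,0],[0,0,1,0,0,0,0],[0,0,1,0,0,0,0],[0,0,0,0,0,0,0]]]}}

```text
time: 12.0
tcp_pos: [0.6589, 0.0349, 0.0944]
tool_rot: [0.716, 0.698, 0.0, 0.0]
ft_force: [-0.1, 0.0, -0.5]
gripper_width: 0.128
```

{"name": "drive_tool", "arguments": {"series": [[[0,0,1,0,0,0,0],[0,0,1,0,0,0,0],[0,0,0.5,0,0,0,0],[0,0,0.5,0,0,0,0],[0,0,0,0,0,0,0],[0,0,0,0,0,0,0],[0,0,0,0,0,0,0],[0,0,0,0,0,0,0]]]}}

```text
time: 13.0
tcp_pos: [0.6593, 0.035, 0.094]
tool_rot: [0.716, 0.698, 0.0, 0.0]
ft_force: [-3.7, -0.2, 9.6]
gripper_width: 0.13
```

{"name": "drive_tool", "arguments": {"series": [[[0,0,0,0,0,0,50],[0,0,0,0,0,0,50],[0,0,0,0,0,0,50],[0,0,0,0,0,0,50],[0,0,-10,0,0,0,50],[0,0,-30,0,0,0,50],[0,0,-40,0,0,0,50],[0,0,-40,0,0,0,50]]]}}

```text
time: 14.0
tcp_pos: [0.6589, 0.035, 0.2131]
tool_rot: [0.716, 0.698, 0.0, 0.0]
ft_force: [0.8, 0.3, -0.7]
gripper_width: 0.499
```

{"name": "drive_tool", "arguments": {"series": [[[0,-40,0,0,0,0,50],[0,-50,0,0,0,0,50],[-20,-30,0,0,0,0,50],[0,0,0,0,0,0,50],[0,0,0,0,0,0,50],[0,0,0,0,0,0,50],[0,0,0,0,0,0,50],[0,0,0,0,0,0,50]]]}}

```text
time: 15.0
tcp_pos: [0.5387, 0.0185, 0.2111]
tool_rot: [0.716, 0.698, 0.0, -0.0]
ft_force: [-0.3, -0.1, 0.2]
gripper_width: 0.497
```

```bash
python3 - <<'E'
from h import *
np.set_printoptions(precision=4,suppress=True)
o,a,d=snap('wrist','w5.png'); P=cloud('wrist',d,o); np.savez('w5.npz',P=P,d=d,a=a)
print(o['time'],o['tcp_pos'],o['tool_rot'])
th=np.radians(-1.5);Rr=np.array([[np.cos(th),np.sin(th)],[-np.sin(th),np.cos(th)]])
f=lambda p:np.round(np.r_[Rr@(np.array(p)[:2]-[.6028,.0379])*1000,p[2]*1000],1)
for t in ['slot','reader','paddle','pointer','mark_edge','cassette_mid']:
  print(t,[(f(r['point']),np.round(r['point'],4),round(r['score'],2)) for r in place_of(t,'wrist')[:2]])
  for q in regions_of(t,'wrist')[:1]:
    Q=P[q['mask']&(d>0)]; Q=np.c_[(Q[:,:2]-[.6028,.0379])@Rr.T,Q[:,2]]*1000
    if len(Q): print('  ',round(q['score'],2),len(Q),np.percentile(Q,[2,50,98],axis=0).round(1).tolist())
E
```

```text
15.0 [0.5387 0.0185 0.2111] [ 0.7162  0.6979  0.0001 -0.0003]
slot [(array([54.5, -0.6, 82.4]), array([0.6573, 0.0359, 0.0824]), 0.72)]
   0.87 41300 [[-144.2, -84.7, 42.4], [-14.2, 14.1, 46.9], [96.6, 87.1, 115.3]]
reader [(array([ 1.2, -1.4,  1.2]), array([0.604 , 0.0365, 0.0012]), 0.66)]
   0.82 40857 [[-144.0, -84.3, 42.9], [-14.3, 14.1, 49.1], [96.2, 86.9, 114.3]]
paddle [(array([-48.4,  -2.1, 103.7]), array([0.5544, 0.0371, 0.1037]), 0.88)]
   0.81 2261 [[-57.4, -48.2, 52.0], [-48.4, 10.3, 56.9], [-4.1, 52.6, 118.3]]
pointer [(array([-48. ,  68.4,  54.6]), array([0.5566, 0.1075, 0.0546]), 0.91)]
   0.61 2257 [[-57.5, -48.2, 52.3], [-48.6, 9.4, 56.8], [-4.1, 52.6, 118.3]]
mark_edge [(array([-96. ,  69.8,  52.5]), array([0.5087, 0.1102, 0.0525]), 0.85)]
   0.78 310 [[-102.7, 65.8, 48.2], [-96.8, 76.7, 55.3], [-91.3, 86.7, 56.9]]
cassette_mid [(array([58.1, -2.7, 77.7]), array([0.6608, 0.0337, 0.0777]), 0.87), (array([-47.8,  68.9,  54.7]), array([0.5568, 0.108 , 0.0547]), 0.56)]
   0.75 2583 [[49.2, -27.8, 70.4], [50.2, 1.6, 111.6], [61.9, 27.1, 120.6]]
```

View pics/w5.png

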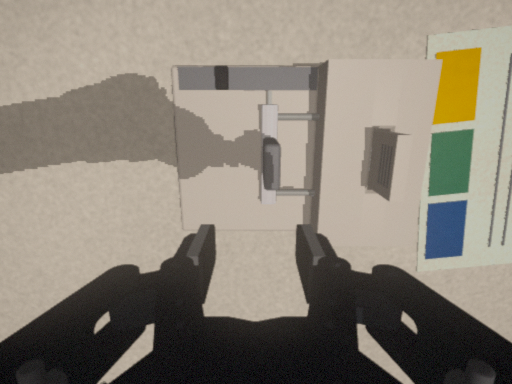

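```bash
cat >> h.py <<'E'
th=np.radians(-1.5);Rr=np.array([[np.cos(th),np.sin(th)],[-np.sin(th),np.cos(th)]])
def rd(P): return np.concatenate([(P[...,:2]-[.6028,.0379])@Rr.T,P[...,2:]],-1)*1000
E
python3 - <<'E'
from h import *
z=np.load('w5.npz');d=z['d'];a=z['a'];Q=rd(z['P']);ok=d>0
def rep(n,m):
  K=Q[ok&m]; 
  if len(K)>5: print(n,len(K),np.percentile(K,[2,50,98],axis=0).round(1).tolist(),cv2.minAreaRect(K[:,:2].astype(np.float32)))
X,Y,Z=Q[...,0],Q[...,1],Q[...,2]
rep('paddle',(abs(Z-118)<4)&(X<-30)&(X>-80)&(abs(Y)<30))
rep('bar',(abs(Z-56)<4)&(X<-30)&(X>-75)&(abs(Y)<55))
rep('ptr',(Z>47)&(Z<60)&(X<-35)&(X>-75)&(Y>53.5)&(Y<70))
rep('mark',(Z>53)&(Z<62)&(X<-80)&(X>-130)&(Y>60))
rep('cass',(Z>112)&(X>30))
o=get_obs();print('tcp in reader',rd(o['tcp_pos'][None]))
E
```

```text
paddle 762 [[-56.9, -18.2, 114.5], [-50.3, 1.0, 117.2], [-43.6, 19.1, 118.6]] ((-50.07608413696289, -0.021442413330078125), (13.691424369812012, 39.51930236816406), 0.6432231068611145)
bar 980 [[-57.9, -50.4, 53.1], [-49.3, 27.3, 56.3], [-31.6, 51.6, 57.7]] ((-44.15074157714844, 1.2201919555664062), (106.42321014404297, 27.52057456970215), 89.74476623535156)
ptr 45 [[-51.7, 53.5, 52.4], [-49.8, 59.2, 53.4], [-48.6, 63.9, 54.8]] ((-50.14205551147461, 58.703338623046875), (3.059147357940674, 10.415266036987305), 0.8525334596633911)
mark 296 [[-103.1, 66.6, 53.9], [-97.3, 77.5, 55.4], [-91.6, 87.4, 56.9]] ((-97.39261627197266, 76.61312866210938), (11.755105972290039, 21.76572608947754), 0.12171202898025513)
cass 1282 [[49.3, -27.9, 112.8], [54.1, 0.6, 119.3], [61.7, 26.7, 120.7]] ((55.4110107421875, -0.9728927612304688), (56.418094635009766, 13.619805335998535), 89.63057708740234)
tcp in reader [[-63.8810959  -21.53101482 211.32026857]]
```

{"name": "drive_tool", "arguments": {"series": [[[21.5,14.3,0,0,0,0,50],[0,0,0,0,0,0,50],[0,0,35,0,0,0,50],[0,0,40,0,0,0,50],[0,0,35,0,0,0,50],[0,0,15,0,0,0,50],[0,0,6,0,0,0,50],[0,0,0,0,0,0,50]]]}}

```text
time: 16.65
tcp_pos: [0.5539, 0.0391, 0.081]
tool_rot: [0.716, 0.698, 0.0, 0.0]
ft_force: [1.1, 0.3, 0.6]
gripper_width: 0.502
```

{"name": "drive_tool", "arguments": {"series": [[[0,0,0,0,0,0,0],[0,0,0,0,0,0,0],[0,0,0,0,0,0,0],[0,0,0,0,0,0,0],[0,0,0,0,0,0,0],[0,0,0,0,0,0,0],[0,0,0,0,0,0,0],[0,0,0,0,0,0,0]]]}}

```text
time: 17.65
tcp_pos: [0.5534, 0.0393, 0.0818]
tool_rot: [0.717, 0.698, 0.0, 0.0]
ft_force: [-2.8, -0.4, 4.9]
gripper_width: 0.155
```

Gripped (0.155 × 85 ≈ 13 mm). Draw out 47 mm.

{"name": "drive_tool", "arguments": {"series": [[[0,-4,0,0,0,0,0],[0,-8,0,0,0,0,0],[0,-9,0,0,0,0,0],[0,-9,0,0,0,0,0],[0,-8,0,0,0,0,0],[0,-6,0,0,0,0,0],[0,-3,0,0,0,0,0],[0,0,0,0,0,0,0]]]}}

```text
time: 18.65
tcp_pos: [0.5099, 0.0406, 0.0818]
tool_rot: [0.717, 0.698, 0.003, 0.002]
ft_force: [7.1, 0.4, -1.3]
gripper_width: 0.156
```

```bash
cat > chk.py <<'E'
from h import *
import sys
o,a,d=snap('wrist',sys.argv[1]);Q=rd(cloud('wrist',d,o));ok=d>0
print(o['time'],rd(o['tcp_pos'][None]),o['ft_force'],o['gripper_width'])
X,Y,Z=Q[...,0],Q[...,1],Q[...,2]
def rep(n,m):
  K=Q[ok&m]
  if len(K)>5: print(n,len(K),np.percentile(K,[2,50,98],axis=0).round(1).tolist(),np.round(cv2.minAreaRect(K[:,:2].astype(np.float32))[0],1))
rep('ptr',(Z>49)&(Z<58)&(X<-70)&(X>-125)&(Y>54.5)&(Y<64.5))
rep('mark',(Z>53)&(Z<62)&(X<-80)&(X>-130)&(Y>65.6))
rep('bar',(Z>54)&(Z<60)&(X<-80)&(X>-130)&(Y<52)&(Y>40))
E
python3 chk.py w6.png
```

```text
18.65 [[-92.9325244    0.24227812  81.80305809]] [ 7.13899923  0.3597408  -1.30972816] 0.15589174241249443
ptr 120 [[-95.3, 55.0, 52.3], [-93.6, 59.6, 53.6], [-91.8, 64.1, 54.7]] [-93.6  59.3]
mark 864 [[-103.1, 66.3, 54.1], [-97.5, 77.0, 55.5], [-91.9, 87.4, 56.9]] [-97.7  76.7]
bar 592 [[-101.2, 40.2, 54.6], [-93.0, 45.6, 56.4], [-81.7, 51.8, 57.8]] [-90.7  45.9]
```

View pics/w6.png

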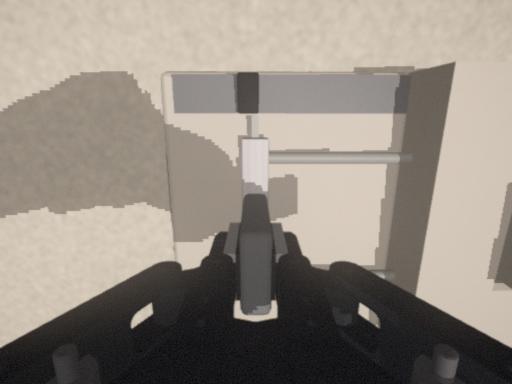

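{"name": "drive_tool", "arguments": {"series": [[[0,-2,0,0,0,0,0],[0,-2.2,0,0,0,0,0],[0,0,0,0,0,0,0],[0,0,0,0,0,0,0],[0,0,0,0,0,0,0],[0,0,0,0,0,0,0],[0,0,0,0,0,0,0],[0,0,0,0,0,0,0]]]}}

```text
time: 19.7
tcp_pos: [0.5061, 0.0407, 0.0818]
tool_rot: [0.717, 0.698, 0.003, 0.002]
ft_force: [7.0, 0.2, -1.6]
gripper_width: 0.156
```

```bash
python3 chk.py w7.png; python3 - <<'E'
import cv2;a=cv2.imread('pics/w7.png')[60:160,190:320];cv2.imwrite('pics/w7c.png',cv2.resize(a,None,fx=5,fy=5,interpolation=0))
E
```

```text
19.7 [[-96.76734716   0.27239694  81.81543577]] [ 7.00202586  0.24470904 -1.55919679] 0.1558689507162017
ptr 123 [[-99.1, 54.6, 52.4], [-97.4, 59.6, 53.7], [-95.7, 64.1, 54.8]] [-97.4  59.3]
mark 885 [[-103.0, 66.3, 54.0], [-97.4, 77.1, 55.4], [-91.8, 87.4, 56.8]] [-97.7  76.8]
bar 622 [[-105.0, 40.2, 54.3], [-96.8, 45.5, 56.4], [-82.5, 51.8, 57.8]] [-92.6  45.9]
```

View pics/w7c.png

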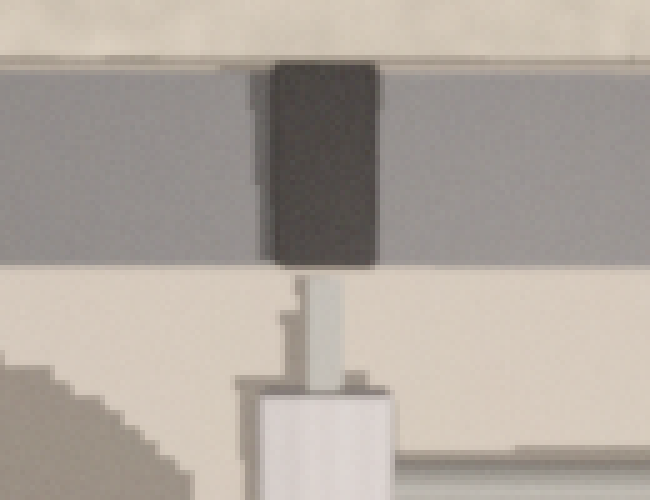

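{"name": "drive_tool", "arguments": {"series": [[[0,0,0,0,0,0,0],[0,0,0,0,0,0,0],[0,0,0,0,0,0,0],[0,0,0,0,0,0,0],[0,0,0,0,0,0,0],[0,0,0,0,0,0,0],[0,0,0,0,0,0,0],[0,0,0,0,0,0,0]]]}}

```text
time: 20.75
tcp_pos: [0.5061, 0.0407, 0.0818]
tool_rot: [0.717, 0.698, 0.003, 0.002]
ft_force: [7.2, 0.7, -2.0]
gripper_width: 0.158
```

```bash
python3 chk.py w8.png; python3 -c "
from h import *
snap('side');snap('scene')
for c in ['side','scene']:
  for t in ['cassette_mid','meter','vial','sanitizer']: print(c,t,[np.round(r['point'],3) for r in place_of(t,c)[:1]])
print(sign_off())"
```

```text
20.75 [[-96.77152886   0.26908064  81.79953673]] [ 7.24642966  0.6551969  -1.98667312] 0.15847818861327095
ptr 122 [[-99.1, 54.6, 52.0], [-97.4, 59.6, 53.5], [-95.6, 64.1, 54.9]] [-97.4  59.3]
mark 885 [[-103.0, 66.3, 54.0], [-97.4, 77.1, 55.4], [-91.8, 87.4, 56.8]] [-97.6  76.7]
bar 634 [[-105.0, 40.2, 54.2], [-96.3, 45.4, 56.3], [-81.4, 51.8, 57.7]] [-92.6  46. ]
side cassette_mid [array([0.658, 0.031, 0.077])]
side meter []
side vial [array([0.643, 0.316, 0.   ])]
side sanitizer [array([ 0.69 , -0.374,  0.002])]
scene cassette_mid [array([0.657, 0.032, 0.08 ])]
scene meter [array([ 0.528,  0.34 , -0.001])]
scene vial [array([ 0.639,  0.317, -0.004])]
scene sanitizer [array([ 0.694, -0.377,  0.003])]
the job is handed in; nothing more can be done
None
```

The job is done and handed in at about 21 s of the 67 s allowed. The cassette is fully home in the reader slot and released. The gripper is still holding the slide with its pointer at the mark.

- **Cassette:** it went in with no force until it touched the slot floor, where the wrist read about 10 N. After release its top measured 120.6 mm above the table, against 120 mm when fully home.
- **Slide:** it is drawn out about 47 mm. Pointer and mark both measured -97.4 mm in reader x (medians). Their rectangle centres differed by 0.2 mm. The hold did not drift over an extra second, with about 7 N at the wrist and the gripper closed on the paddle.
- **Bystanders:** the vial and sanitizer showed no shift beyond the detectors' scatter in either camera. The side camera missed the meter in the last check, but the scene camera found it where it began.

The two fixed cameras put the cassette about 5 mm to the right (-y) of the slot centre. The close wrist view had it within about 1 mm, and the slot itself allows only about 2 mm either way, so I put this down to detector error.

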